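# Zero a hand mill and back it off two turns

### The arm

A 6-joint arm with a two-finger parallel gripper is mounted at the origin on the work surface; the furniture and walls round the work are solid. World frame = base frame: x ahead of the robot, y to its left, z up, the work surface at z = 0. Lengths are in m, angles in rad, forces in N, time in s.
With the tool pointing down it reaches from about 0.35 to 0.975 m from the base axis. Payload 4.9 kg.
Tool frame: the origin (TCP) lies between the finger pads, 19 mm behind the fingertips; this is the grasp point; z points along the fingers, y is the line along which they close (so a half turn about z gives the same grasp; the last joint's range is limited). The gripper opens to 85 mm and grips with 20 to 120 N. Pads are 22 mm wide; open, the fingers measure 114 mm over their backs; the gripper's body (76 mm by 85 mm) begins 54 mm behind the grasp point. The pads swing forward as they close: fully open they stand 13 mm farther back than shut.
Start: joints at [-1.316, 0.053, 1.613, -0, 1.476, -0.119], TCP at [0.228, -0.582, 0.25] pointing down, gripper open.
Joint ranges: [-3.01, 3.01], [-1.01, 2.22], [0.06, 2.58], [-1.02, 4.17], [0.09, 2.62], [-3.14, 3.14]. Speed limits (rad/s): [2.57, 2.57, 3.14, 3.14, 3.14, 3.14].

### API

Orientations are given as a unit quaternion [w, x, y, z].
In Python, from plant import * gives the robot as it stands.
- The arm moves only by the tool jog_arm, never from a script. Its argument "moves" is a list that holds one entry, the list of rows, each a list of 7 numbers: the finger opening in cm, from 0 to 8.54, then the shift along the tool's x, y, z in cm, then the turn, a rotation vector about the tool's x, y, z in rad. A call has 1 to 20 rows; each row shifts and turns the commanded pose from where the row before left it, along the tool's axes as they then stand; what a row does not reach is not made up. A row lasts 1/12 s, in which the tool goes at most 41.7 mm and 7.16 degrees, less where a joint would pass 70% of its speed; a pose out of reach is approached as far as the arm can. A call is refused whole if a number of a shift passes 4.17 or a number of a turn 0.125, either way. A call with a gripper value outside its range is refused whole. The fingers move at their own pace and stop on an object; the grip force is fixed at half the most. Time passes only in rows, so rows that do not move let the fingers close. It gives the time, the measured TCP pose, the force, the opening and the grip force at its end, in the units of the state.
- state(): the state, without advancing time (a new reading comes with each control period).
- grab_frame(name): name is "scene" or "side" or "wrist"; returns a dict with "color" (420x560x3 uint8, blue, green, red), "depth" (420x560 float32, m along the optical axis (not along the pixel's ray), 0 where there is no reading), "fx", "fy", "cx", "cy" (pixels), "R" (3x3) and "t" (3): a world point X has camera coordinates R X + t. Camera axes: x right, y down, z forward; pixel columns grow to the right and rows downward; lengths in m; the calibration is good to about 2 mm. The wrist camera is an equidistant fisheye: a pixel r from the principal point sees the ray r / f radians off the axis. A picture is of the moment at which its call begins.
- job_done(): hands the job in; it is judged then, once.
Trained networks look in a picture, given as the dict that the camera call returned (one of the last four; its "shot" number tells which), for a name from the list of things; names that differ only in an ending like _2 or _b are one class to them, and where a whole thing is asked for, a point or a joint stands for the part that bears it (a point fixed in the world has none). Each returns a list of dicts, best first, with "p" (0 to 1); they miss things now and then, are a little off and sometimes report something else, mostly with a low value. They report only what shows in the picture. A call takes as long as a camera call.
- recognise(name, picture): "rect" ([centre column, centre row, width, height] in pixels, round what is visible of it).
- regions_of(name, picture): "pixels" (420x560 bool, what is visible of it) and "rect" ([centre column, centre row, width, height] in pixels, round what is visible of it).
The state is a dict: "time": time; "joint_pos": joint angles; "joint_vel": joint speeds; "joint_efforts": joint torques, N m; "tool_pos": TCP position; "tool_rot": TCP orientation; "contact_force": force on the tool from outside, world axes, zero at the start; "ft_torque": the same for the moment, N m; "gripper_width": opening from 0.0 (shut) to 1.0 (fully open); "grasp_force": force on a finger pad.
Only numpy, scipy, OpenCV 4.12 (cv2) and the standard library are available. Lean on these libraries where they do the work, as an engineer would, in place of code of your own. Each camera call takes 0.05 s, during which the arm holds its last target. There are 200 camera calls.

### The job

Set the grind of the hand mill: first slide the feed gate under the hopper fully shut, to its end stop. Then turn the setting wheel by its crank handle clockwise (seen from above) until it stops, and back it off counterclockwise exactly two full turns. Finish still gripping the crank handle there, with the wheel at rest, so that the wheel cannot creep; do not let go, and leave the bowl, the mug and the jar where they are.

Things in the scene. Friction and masses are not known exactly. Their poses are not given: they have to be found in the camera images.
- mill: Grey hand mill, fixed, z up, turned up to 0.45 rad about z. Origin: underside of its base plate (160 mm along x, y -190 to +150 mm, 18 mm high). Grinding head 84 mm across at y +85 mm, spout to -x; hopper at y -30 mm, 88 mm across, rim 118 mm high, on a 66 x 64 mm housing; gate rails from there to y -184 mm, 60 mm high.
- feed_gate (a joint): Feed gate slide, m: 0 = drawn out, 0.05 = fully shut at its end stop. It slides along the mill's +y, toward the hopper, and stays where it is left (friction about 2 N). The black step on the gate meets the hopper's housing when it is shut.
- gate_grip (a point): Middle of the gate's upright black grip block, 22 mm along the mill's x, 16 mm along its y, standing from 60.5 to 105.5 mm above the worktop; this point is 85 mm up. Best pinched from above across the mill's x; shut, it stands 36 mm clear of the hopper rim.
- setting_wheel (a joint): Setting wheel angle, rad: 0 = closed against its stop, grows counterclockwise seen from above (backing off), 6.283 a turn, far stop at 21. Starts between 2 and 9. Friction 0.12 N m (2.4 N at the handle); stays where left; does not rise or sink. At 0 the handle lies on the mill's +x side of the axis.
- wheel_axis (a point): Point on the wheel's vertical axis (mill x = 0, y = +85 mm), at the height of the handle's middle, 154 mm above the worktop. The dark steel wheel has its rim at 50 mm radius (bar 12 mm thick, top 126 mm high), its hub's top 128 mm high.
- handle_mid (a point): Middle of the crank handle, 154 mm above the worktop, 50 mm from the wheel's axis.
- crank_handle: Upright black round crank handle on the wheel's rim, 20 mm in diameter, 44 mm tall, from 132 to 176 mm above the worktop; origin at its lower end. It spins freely on its pin, so it can be gripped firmly from above and led round a circle of 50 mm radius without turning the hand.
- bowl: White bowl, 130 mm across, 59 mm high, standing before the mill's spout; bystander. Origin: centre of its underside.
- mug: White mug, 92 mm across and 118 mm high with a handle, right of the mill; bystander. Origin: underside.
- nut_jar: Jar with a yellow lid, 64 mm across, 90 mm high, left of the mill; bystander. Origin: centre of its underside.

How it is judged:
By the outcome, as a careful person would: the job done as asked, in the order asked, and still so for the second after the job is handed in, while the arm keeps its last pose, push and grip.
It also fails if it takes over 72 s, if anything falls off the work surface, if the arm or the gripper's body presses on something with over 40 N, if the wrist force passes 120 N, or if a joint passes its speed limit or range.

## Working session

There is one attempt and no reset: what is moved stays moved. The work goes in short steps, Python scripts to look and compute and a tool call to move; the robot and the scene stay as the last step left them, time stands still between calls to the robot, and variables do not carry over. Pictures are saved under pics/ and viewed, at most 10 in all, crops included, and the job is handed in when it is done.

Besides the shell and the picture viewer there is one more tool, called after "Request:" as name(argument=value, ...) on one line, values as JSON. jog_arm: Moves the arm, as the interface text tells. Its arguments: {"type":"object","properties":{"moves":{"type":"array"}},"required":["moves"]}

```bash
mkdir -p pics; ls; cat > h.py <<'E'
from plant import *
import numpy as np, cv2
def pts(f, m):
    v,u=np.nonzero(m&(f["depth"]>0)); d=f["depth"][v,u]
    c=np.stack([(u-f["cx"])/f["fx"]*d,(v-f["cy"])/f["fy"]*d,d],1)
    return (c-f["t"])@np.array(f["R"])
E
python3 - <<'E'
from h import *
s=state(); print(s["time"],s["tool_pos"],s["tool_rot"],s["contact_force"])
ims=[]
for n in ["scene","side"]:
    f=grab_frame(n); ims.append(f["color"])
    print(n,"cam",-np.array(f["R"]).T@f["t"])
    cv2.imwrite(f"pics/{n}0.png",f["color"])
    for k in ["mill","gate_grip","feed_gate","crank_handle","setting_wheel","bowl","mug","nut_jar"]:
        for r in regions_of(k,f)[:1]:
            p=pts(f,r["pixels"]); print(k,round(r["p"],2),np.round(r["rect"]),len(p), np.round(np.percentile(p,[2,50,98],axis=0),3).tolist() if len(p) else "")
E
```

```text
pics
0.0 [ 0.22807151 -0.58127951  0.24875618] [-1.02996245e-03  9.82585126e-01  1.85810131e-01 -6.08205133e-05] [ 0.59421921 -0.44613171 -0.01082053]
scene cam [-0.06307753  1.07614478  1.3140246 ]
mill 0.71 [275. 210.  95.  75.] 3832 [[0.413, -0.193, 0.003], [0.496, -0.007, 0.047], [0.615, 0.121, 0.132]]
gate_grip 0.56 [300. 183.  17.  23.] 154 [[0.467, -0.172, 0.055], [0.478, -0.156, 0.066], [0.492, -0.103, 0.107]]
feed_gate 0.66 [296. 184.  14.  20.] 160 [[0.465, -0.168, 0.055], [0.478, -0.154, 0.065], [0.493, -0.104, 0.106]]
crank_handle 0.46 [265. 188.   9.  15.] 71 [[0.525, -0.041, 0.117], [0.533, 0.011, 0.158], [0.549, 0.02, 0.178]]
setting_wheel 0.83 [257. 200.  37.  39.] 502 [[0.485, -0.104, -0.001], [0.535, 0.049, 0.125], [0.632, 0.11, 0.175]]
bowl 0.8 [293. 249.  38.  34.] 1043 [[0.319, 0.052, 0.008], [0.382, 0.095, 0.028], [0.433, 0.172, 0.061]]
mug 0.77 [323. 151.  30.  38.] 779 [[0.459, -0.429, 0.005], [0.496, -0.343, 0.077], [0.544, -0.318, 0.118]]
nut_jar 0.71 [197. 298.  20.  32.] 675 [[0.494, 0.39, 0.005], [0.518, 0.43, 0.072], [0.553, 0.452, 0.095]]
side cam [-0.00252963  0.92406123  0.81895238]
mill 0.88 [296. 227. 119.  85.] 5021 [[0.416, -0.187, 0.012], [0.499, 0.008, 0.053], [0.608, 0.125, 0.135]]
gate_grip 0.65 [322. 196.  17.  27.] 240 [[0.47, -0.18, 0.05], [0.483, -0.155, 0.063], [0.502, -0.104, 0.105]]
feed_gate 0.75 [323. 198.  16.  25.] 232 [[0.47, -0.17, 0.053], [0.482, -0.154, 0.063], [0.499, -0.103, 0.105]]
setting_wheel 0.68 [272. 203.  44.  37.] 643 [[0.487, -0.082, -0.0], [0.537, 0.055, 0.124], [0.646, 0.112, 0.173]]
bowl 0.65 [315. 265.  52.  41.] 1684 [[0.318, 0.049, 0.0], [0.385, 0.091, 0.032], [0.438, 0.174, 0.058]]
mug 0.62 [350. 170.  32.  39.] 1092 [[0.462, -0.422, 0.006], [0.498, -0.335, 0.078], [0.549, -0.317, 0.117]]
nut_jar 0.58 [188. 313.  29.  52.] 1305 [[0.497, 0.392, 0.004], [0.519, 0.432, 0.067], [0.557, 0.453, 0.091]]
```

```bash
python3 - <<'E'
from h import *
from scipy.optimize import least_squares
P=[];C=[]
for i in range(2):
  for n in ["scene","side"]:
    f=grab_frame(n); m=np.ones((420,560),bool); p=pts(f,m); 
    v,u=np.nonzero(f["depth"]>0); P.append(p); C.append(f["color"][v,u])
P=np.concatenate(P);C=np.concatenate(C).astype(int)
box=(P[:,0]>.38)&(P[:,0]<.68)&(P[:,1]>-.27)&(P[:,1]<.2)
P=P[box];C=C[box]
np.savez("c.npz",P=P,C=C)
dark=C.max(1)<60
for lo,hi in [(.09,.108),(.112,.12),(.121,.13),(.135,.17),(.17,.18)]:
    z=(P[:,2]>lo)&(P[:,2]<hi); print(lo,hi,z.sum(),np.round(np.median(P[z],0),3))
# topdown height map, 1 px=1mm -> x2
H=np.zeros((470,300,3),np.uint8)
o=np.argsort(P[:,2])
for (x,y,z),c in zip(P[o],C[o]):
    cv2.circle(H,(int((x-.38)*1000),int((.2-y)*1000)),1,tuple(int(k) for k in cv2.applyColorMap(np.uint8([[np.clip(z*1400,0,255)]]),cv2.COLORMAP_JET)[0,0]),-1)
a=cv2.imread("pics/side0.png")[150:290,220:380]
a=cv2.resize(a,None,fx=3,fy=3,interpolation=cv2.INTER_CUBIC)
out=np.zeros((470,300+480,3),np.uint8); out[:, :300]=H; out[:420,300:]=a
cv2.imwrite("pics/m.png",out)
E
```

```text
0.09 0.108 1593 [ 0.52  -0.039  0.099]
0.112 0.12 771 [ 0.525 -0.015  0.117]
0.121 0.13 1442 [0.535 0.064 0.125]
0.135 0.17 242 [0.534 0.015 0.153]
0.17 0.18 96 [0.536 0.01  0.174]
```

View pics/m.png

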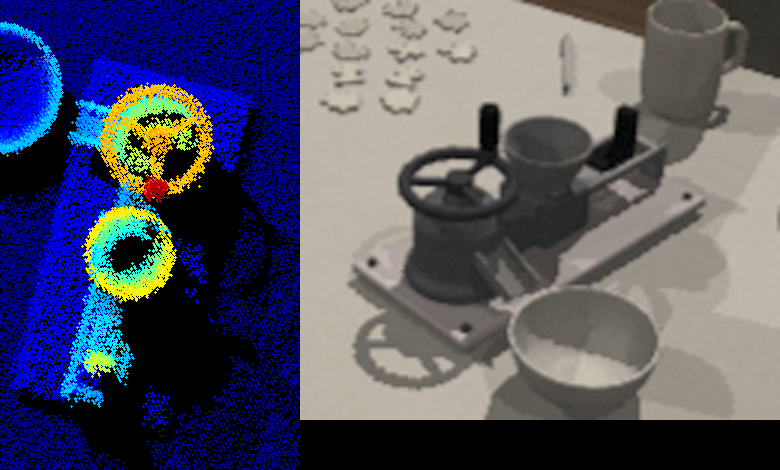

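```bash
python3 - <<'E'
from h import *
from scipy.optimize import least_squares
d=np.load("c.npz");P=d["P"]
z=P[:,2]
W=P[(z>.121)&(z<.129)&(P[:,1]>.0)]; Hp=P[(z>.114)&(z<.121)&(P[:,1]<.0)]; 
G=P[(z>.1035)&(z<.108)&(P[:,1]<-.12)]; K=P[(z>.172)&(z<.18)];K2=P[(z>.137)&(z<.17)&(np.hypot(P[:,0]-.536,P[:,1]-.012)<.02)]
def circ(Q,c,r0,tol,r=None):
    for _ in range(5):
        q=Q[abs(np.hypot(*(Q[:,:2]-c).T)-r0)<tol]
        s=least_squares(lambda p:np.hypot(q[:,0]-p[0],q[:,1]-p[1])-p[2],[*c,r0],loss="soft_l1",f_scale=.002).x; c=s[:2]
    return s,len(q)
w=circ(W,[.536,.061],.050,.01); h=circ(Hp,[.509,-.053],.042,.008)
print("wheel",w,"hopper",h)
g=G.mean(0);k=np.median(K,0)
print("grip",g,len(G),G.min(0),G.max(0),"knob",k,K.min(0),K.max(0)); print("knob side",circ(K2,k[:2],.01,.006))
v=w[0][:2]-h[0][:2]; yaw=-np.arctan2(v[0],v[1]); print("yaw",yaw,"dist",np.hypot(*v))
v2=w[0][:2]-g[:2]; print("yaw from grip",-np.arctan2(*v2),np.hypot(*v2))
# base plate edges
B=P[(z>.012)&(z<.024)]; R=cv2.minAreaRect(np.float32(B[:,:2]*1000)); print(R)
a=np.arctan2(k[1]-w[0][1],k[0]-w[0][0]); print("handle angle rel mill",(a-yaw)%(2*np.pi), "r",np.hypot(k[0]-w[0][0],k[1]-w[0][1]))
E
```

```text
wheel (array([0.53682195, 0.06037047, 0.04934512]), 1016) hopper (array([ 0.50923613, -0.05256679,  0.04200553]), 366)
grip [ 0.47906236 -0.16340405  0.10545712] 45 [ 0.46574825 -0.17307713  0.10359992] [ 0.48942752 -0.15473605  0.10784697] knob [0.53655366 0.00876772 0.17478351] [ 0.52645119 -0.00138665  0.17202081] [0.54777155 0.02070648 0.17995745]
knob side (array([0.53980341, 0.00613684, 0.01122706]), 222)
yaw -0.23956711863643557 dist 0.11625748184645918
yaw from grip -0.25260175514792543 0.23110864365548564
((464.14349365234375, -65.85792541503906), (415.7958068847656, 256.59893798828125), 77.35938262939453)
handle angle rel mill 4.94675702904497 r 0.05160345085066277
```

Request:
jog_arm(moves=[[[8.5, 0, 0, 0, 0, 0, -0.119], [8.5, 0, 0, 0, 0, 0, -0.119], [8.5, 0, 0, 0, 0, 0, -0.119], [8.5, 0, 0, 0, 0, 0, -0.119], [8.5, 0, 0, 0, 0, 0, -0.119], [8.5, 0, 0, 0, 0, 0, -0.119], [8.5, 0, 0, 0, 0, 0, -0.119], [8.5, 0, 0, 0, 0, 0, -0.119], [8.5, 3.6, 1.1, 0, 0, 0, 0], [8.5, 3.6, 1.1, 0, 0, 0, 0], [8.5, 3.6, 1.1, 0, 0, 0, 0], [8.5, 3.6, 1.1, 0, 0, 0, 0], [8.5, 3.6, 1.1, 0, 0, 0, 0], [8.5, 3.6, 1.1, 0, 0, 0, 0], [8.5, 3.6, 1.1, 0, 0, 0, 0], [8.5, 3.6, 1.1, 0, 0, 0, 0], [8.5, 3.6, 1.1, 0, 0, 0, 0], [8.5, 3.6, 1.1, 0, 0, 0, 0], [8.5, 3.6, 1.1, 0, 0, 0, 0], [8.5, 0, 0, 0, 0, 0, 0]]])

```text
time: 2.77
tool_pos: [0.4439, -0.2222, 0.2503]
tool_rot: [-0.0, 0.786, 0.618, 0.001]
contact_force: [-0.6, 0.9, -0.0]
gripper_width: 0.996
grasp_force: 0.0
```

Request:
jog_arm(moves=[[[8.5, 3.3, 1.05, 0, 0, 0, 0], [8.5, 3.3, 1.05, 0, 0, 0, 0], [8.5, 0, 0, 3.5, 0, 0, 0], [8.5, 0, 0, 3.5, 0, 0, 0], [8.5, 0, 0, 1.5, 0, 0, 0], [8.5, 0, 0, 0, 0, 0, 0], [8.5, 0, 0, 0, 0, 0, 0]]])

```text
time: 3.35
tool_pos: [0.4775, -0.1682, 0.1644]
tool_rot: [-0.001, 0.788, 0.615, -0.0]
contact_force: [-0.2, -0.6, 1.4]
gripper_width: 0.997
grasp_force: 0.0
```

```bash
python3 - <<'E'
from h import *
s=state(); print(s["tool_pos"])
a=grab_frame("wrist"); b=grab_frame("side")
cv2.imwrite("pics/w1.png",np.hstack([cv2.resize(a["color"][60:360,80:480],(400,300)),cv2.resize(b["color"][110:290,230:430],(400,360))[:300]]))
E
```

```text
[ 0.47748263 -0.16824584  0.16439921]
```

View pics/w1.png

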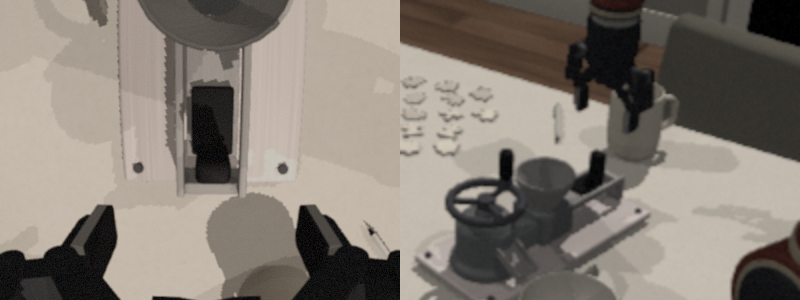

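Request:
jog_arm(moves=[[[8.5, 0.5, 0.1, 2.5, 0, 0, 0], [8.5, 0, 0, 2.6, 0, 0, 0], [8.5, 0, 0, 2.5, 0, 0, 0], [8.5, 0, 0, 0, 0, 0, 0], [1, 0, 0, 0, 0, 0, 0], [1, 0, 0, 0, 0, 0, 0], [1, 0, 0, 0, 0, 0, 0], [1, 0, 0, 0, 0, 0, 0], [1, 0, 0, 0, 0, 0, 0], [1, 0, 0, 0, 0, 0, 0], [1, 0, 0, 0, 0, 0, 0], [1, 0, 0, 0, 0, 0, 0]]])

```text
time: 4.45
tool_pos: [0.4824, -0.1643, 0.0911]
tool_rot: [0.003, 0.788, 0.615, 0.002]
contact_force: [5.5, -0.6, 0.5]
gripper_width: 0.247
grasp_force: 61.0
```

Request:
jog_arm(moves=[[[1, 0.4, 0.1, 0, 0, 0, 0], [1, 0.6, 0, 0, 0, 0, 0], [1, 0.6, 0, 0, 0, 0, 0], [1, 0.6, 0, 0, 0, 0, 0], [1, 0.2, 0, 0, 0, 0, 0], [1, 0, 0, 0, 0, 0, 0], [1, 0, 0, 0, 0, 0, 0]]])

```text
time: 5.03
tool_pos: [0.4887, -0.1404, 0.091]
tool_rot: [0.002, 0.788, 0.615, 0.001]
contact_force: [1.6, -0.6, 5.9]
gripper_width: 0.243
grasp_force: 61.6
```

Request:
jog_arm(moves=[[[1, 0.2, 0, 0, 0, 0, 0], [1, 0.2, 0, 0, 0, 0, 0], [1, 0.2, 0, 0, 0, 0, 0], [1, 0, 0, 0, 0, 0, 0], [1, 0, 0, 0, 0, 0, 0]]])

```text
time: 5.45
tool_pos: [0.4901, -0.1349, 0.091]
tool_rot: [0.002, 0.788, 0.615, 0.001]
contact_force: [2.2, -1.2, 4.8]
gripper_width: 0.246
grasp_force: 61.6
```

Request:
jog_arm(moves=[[[1, 0.2, 0, 0, 0, 0, 0], [1, 0.2, 0, 0, 0, 0, 0], [1, 0.2, 0, 0, 0, 0, 0], [1, 0.2, 0, 0, 0, 0, 0], [1, 0, 0, 0, 0, 0, 0], [1, 0, 0, 0, 0, 0, 0]]])

```text
time: 5.95
tool_pos: [0.4916, -0.1292, 0.091]
tool_rot: [0.003, 0.788, 0.615, -0.001]
contact_force: [-0.7, -10.3, 5.5]
gripper_width: 0.25
grasp_force: 61.5
```

Request:
jog_arm(moves=[[[1, 0.2, 0, 0, 0, 0, 0], [1, 0.1, 0, 0, 0, 0, 0], [1, 0, 0, 0, 0, 0, 0], [1, 0, 0, 0, 0, 0, 0]]])

```text
time: 6.28
tool_pos: [0.4916, -0.1289, 0.091]
tool_rot: [0.005, 0.788, 0.615, -0.003]
contact_force: [-3.5, -21.5, 4.0]
gripper_width: 0.243
grasp_force: 61.4
```

```bash
python3 - <<'E'
from h import *
s=state(); print(s["contact_force"])
a=grab_frame("wrist"); b=grab_frame("side")
cv2.imwrite("pics/w2.png",np.hstack([a["color"][60:360,80:480],cv2.resize(b["color"][150:250,250:383],(400,300))]))
E
```

```text
[ -3.47813846 -21.53520266   3.97907719]
```

View pics/w2.png

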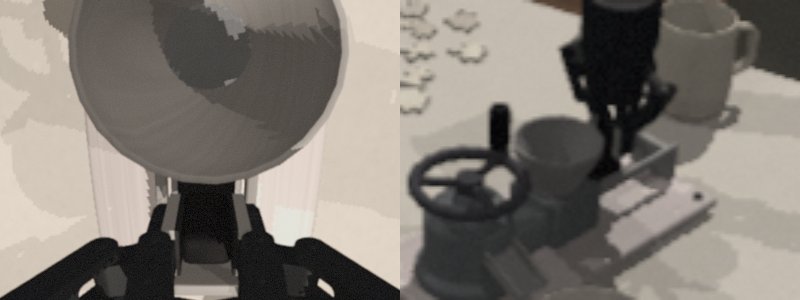

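Request:
jog_arm(moves=[[[1, -0.25, 0, 0, 0, 0, 0], [1, -0.2, 0, 0, 0, 0, 0], [1, 0, 0, 0, 0, 0, 0], [8.5, 0, 0, 0, 0, 0, 0], [8.5, 0, 0, 0, 0, 0, 0], [8.5, 0, 0, 0, 0, 0, 0], [8.5, 0, 0, 0, 0, 0, 0], [8.5, 0, 0, 0, 0, 0, 0], [8.5, 0, 0, 0, 0, 0, 0], [8.5, 0, 0, -2, 0, 0, 0], [8.5, 0, 0, -4, 0, 0, 0], [8.5, 0, 0, -4, 0, 0, 0], [8.5, 0, 0, -4, 0, 0, 0], [8.5, 3.6, 0.25, 0, 0, 0, 0], [8.5, 3.6, 0.25, 0, 0, 0, 0], [8.5, 3.6, 0.25, 0, 0, 0, 0], [8.5, 3.6, 0.25, 0, 0, 0, 0], [8.5, 0, 0, 0, 0, 0, 0], [8.5, 0, 0, 0, 0, 0, 0]]])

```text
time: 7.97
tool_pos: [0.5347, 0.0106, 0.2288]
tool_rot: [-0.0, 0.787, 0.617, -0.0]
contact_force: [-0.0, 0.3, 0.3]
gripper_width: 0.996
grasp_force: 0.0
```

```bash
python3 - <<'E'
from h import *
s=state(); print(s["tool_pos"],s["tool_rot"],s["contact_force"])
a=grab_frame("wrist"); b=grab_frame("side")
cv2.imwrite("pics/w3.png",np.hstack([a["color"][60:360,80:480],cv2.resize(b["color"][150:250,250:383],(400,300))]))
p=np.concatenate([pts(grab_frame(n),np.ones((420,560),bool)) for n in ("side","scene")])
G=p[(p[:,2]>.1025)&(p[:,2]<.108)&(p[:,0]>.46)&(p[:,0]<.52)&(p[:,1]<-.10)&(p[:,1]>-.16)]; print("grip",len(G),G.mean(0) if len(G) else 0)
E
```

```text
[0.53471382 0.01056004 0.22877614] [-1.18071159e-04  7.87153264e-01  6.16757358e-01 -2.93996813e-04] [-0.02369167  0.34909525  0.25033188]
grip 32 [ 0.48841615 -0.12698981  0.10451149]
```

View pics/w3.png

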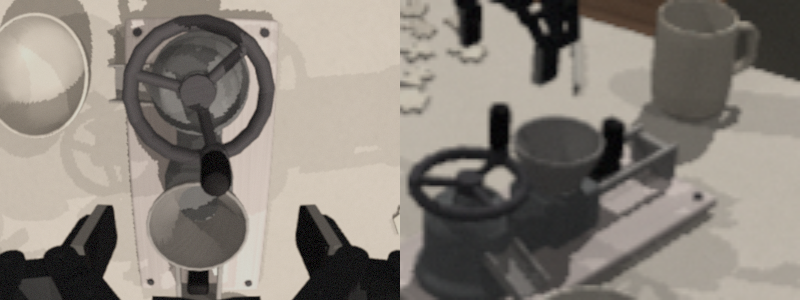

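Request:
jog_arm(moves=[[[8.5, -0.1, 0.25, 2.3, 0, 0, 0], [8.5, 0, 0, 2.4, 0, 0, 0], [8.5, 0, 0, 2.3, 0, 0, 0], [8.5, 0, 0, 0, 0, 0, 0], [0.5, 0, 0, 0, 0, 0, 0], [0.5, 0, 0, 0, 0, 0, 0], [0.5, 0, 0, 0, 0, 0, 0], [0.5, 0, 0, 0, 0, 0, 0], [0.5, 0, 0, 0, 0, 0, 0], [0.5, 0, 0, 0, 0, 0, 0], [0.5, 0, 0, 0, 0, 0, 0], [0.5, 0, 0, 0, 0, 0, 0], [0.5, 0, 0, 0, 0, 0, 0]]])

```text
time: 9.25
tool_pos: [0.538, 0.0071, 0.1608]
tool_rot: [0.001, 0.788, 0.615, 0.001]
contact_force: [-0.3, -0.4, 5.1]
gripper_width: 0.215
grasp_force: 58.8
```

```bash
cat > fol.py <<'E'
from h import *
# print wheel angle estimate from TCP, and rows for the next arc
import sys
c=np.array([.5368,.0604]); psi=float(sys.argv[4]) if len(sys.argv)>4 else -.242
s=state(); p=np.array(s["tool_pos"][:2]); d=p-c; th=np.arctan2(d[1],d[0])-psi
print("t",s["time"],"tcp",np.round(s["tool_pos"],4),"r",np.hypot(*d).round(4),"rel angle",round(th%(2*np.pi),3),"F",np.round(s["contact_force"],1))
w,x,y,z=s["tool_rot"]; h=2*np.arctan2(y,x); print("heading",h)
th0=float(sys.argv[1]); dt=float(sys.argv[2]); n=int(sys.argv[3])
X=np.array([np.cos(h),np.sin(h)]);Y=np.array([np.sin(h),-np.cos(h)])
q=[.05*np.array([np.cos(th0+k*dt+psi),np.sin(th0+k*dt+psi)]) for k in range(n+1)]
print([[round(100*(b-a)@X,2),round(100*(b-a)@Y,2)] for a,b in zip(q,q[1:])])
E
python3 fol.py 4.95 -0.25 17
```

```text
t 9.25 tcp [0.538  0.0071 0.1608] r 0.0533 rel angle 4.976 F [-0.3 -0.4  5.1]
heading 1.3259011641338507
[[np.float64(-0.14), np.float64(-1.24)], [np.float64(0.17), np.float64(-1.24)], [np.float64(0.47), np.float64(-1.16)], [np.float64(0.74), np.float64(-1.0)], [np.float64(0.96), np.float64(-0.79)], [np.float64(1.13), np.float64(-0.53)], [np.float64(1.23), np.float64(-0.23)], [np.float64(1.24), np.float64(0.08)], [np.float64(1.19), np.float64(0.38)], [np.float64(1.05), np.float64(0.67)], [np.float64(0.86), np.float64(0.91)], [np.float64(0.61), np.float64(1.09)], [np.float64(0.32), np.float64(1.21)], [np.float64(0.01), np.float64(1.25)], [np.float64(-0.3), np.float64(1.21)], [np.float64(-0.59), np.float64(1.1)], [np.float64(-0.84), np.float64(0.92)]]
```

Request:
jog_arm(moves=[[[0.5, -0.14, -1.24, 0, 0, 0, 0], [0.5, 0.17, -1.24, 0, 0, 0, 0], [0.5, 0.47, -1.16, 0, 0, 0, 0], [0.5, 0.74, -1.0, 0, 0, 0, 0], [0.5, 0.96, -0.79, 0, 0, 0, 0], [0.5, 1.13, -0.53, 0, 0, 0, 0], [0.5, 1.23, -0.23, 0, 0, 0, 0], [0.5, 0, 0, 0, 0, 0, 0], [0.5, 0, 0, 0, 0, 0, 0]]])

```text
time: 10.0
tool_pos: [0.4907, 0.0674, 0.1608]
tool_rot: [0.002, 0.788, 0.616, 0.004]
contact_force: [8.2, 0.0, 1.5]
gripper_width: 0.214
grasp_force: 60.1
```

```bash
python3 fol.py 3.2 -0.25 10; python3 - <<'E'
from h import *
print(state()["gripper_width"],state()["ft_torque"])
E
```

```text
t 10.0 tcp [0.4907 0.0674 0.1608] r 0.0466 rel angle 3.233 F [8.2 0.  1.5]
heading 1.3267578334872592
[[np.float64(1.24), np.float64(0.08)], [np.float64(1.19), np.float64(0.39)], [np.float64(1.05), np.float64(0.67)], [np.float64(0.86), np.float64(0.91)], [np.float64(0.6), np.float64(1.09)], [np.float64(0.32), np.float64(1.21)], [np.float64(0.01), np.float64(1.25)], [np.float64(-0.3), np.float64(1.21)], [np.float64(-0.59), np.float64(1.1)], [np.float64(-0.84), np.float64(0.92)]]
0.2144640546520551 [ 0.10581112 -1.235739   -0.00956009]
```

Request:
jog_arm(moves=[[[0.5, 1.24, 0.18, 0, 0, 0, 0], [0.5, 1.19, 0.39, 0, 0, 0, 0], [0.5, 1.05, 0.67, 0, 0, 0, 0], [0.5, 0.86, 0.91, 0, 0, 0, 0], [0.5, 0.6, 1.09, 0, 0, 0, 0], [0.5, 0.32, 1.21, 0, 0, 0, 0], [0.5, 0, 0, 0, 0, 0, 0], [0.5, 0, 0, 0, 0, 0, 0]]])

```text
time: 10.67
tool_pos: [0.5457, 0.1068, 0.1608]
tool_rot: [0.001, 0.788, 0.615, 0.002]
contact_force: [2.4, -0.9, 5.4]
gripper_width: 0.214
grasp_force: 60.8
```

```bash
python3 fol.py 1.7 -0.2 10
```

```text
t 10.6667 tcp [0.5457 0.1068 0.1608] r 0.0472 rel angle 1.623 F [ 2.4 -0.9  5.4]
heading 1.3258258040606035
[[np.float64(0.03), np.float64(1.0)], [np.float64(-0.17), np.float64(0.98)], [np.float64(-0.36), np.float64(0.93)], [np.float64(-0.54), np.float64(0.84)], [np.float64(-0.69), np.float64(0.72)], [np.float64(-0.82), np.float64(0.57)], [np.float64(-0.92), np.float64(0.39)], [np.float64(-0.98), np.float64(0.2)], [np.float64(-1.0), np.float64(0.0)], [np.float64(-0.98), np.float64(-0.2)]]
```

```bash
sed -i 's/\[.5368,.0604\]/[.5405,.0573]/' fol.py; python3 fol.py 0.3 -0.1 6|tail -1
```

```text
[[np.float64(-0.48), np.float64(0.13)], [np.float64(-0.49), np.float64(0.08)], [np.float64(-0.5), np.float64(0.03)], [np.float64(-0.5), np.float64(-0.02)], [np.float64(-0.49), np.float64(-0.07)], [np.float64(-0.48), np.float64(-0.12)]]
```

Request:
jog_arm(moves=[[[0.5, 0.03, 1.0, 0, 0, 0, 0], [0.5, -0.17, 0.98, 0, 0, 0, 0], [0.5, -0.36, 0.93, 0, 0, 0, 0], [0.5, -0.54, 0.84, 0, 0, 0, 0], [0.5, -0.69, 0.72, 0, 0, 0, 0], [0.5, -0.82, 0.57, 0, 0, 0, 0], [0.5, -0.92, 0.39, 0, 0, 0, 0], [0.5, 0, 0, 0, 0, 0, 0], [0.5, 0, 0, 0, 0, 0, 0]]])

```text
time: 11.42
tool_pos: [0.5898, 0.0592, 0.1608]
tool_rot: [0.002, 0.788, 0.615, 0.002]
contact_force: [4.3, -2.2, 5.6]
gripper_width: 0.214
grasp_force: 60.8
```

Request:
jog_arm(moves=[[[0.5, -0.48, 0.1, 0, 0, 0, 0], [0.5, -0.49, 0.05, 0, 0, 0, 0], [0.5, -0.5, 0, 0, 0, 0, 0], [0.5, 0, 0, 0, 0, 0, 0], [0.5, 0, 0, 0, 0, 0, 0], [0.5, 0, 0, 0, 0, 0, 0]]])

```text
time: 11.92
tool_pos: [0.5882, 0.0449, 0.1609]
tool_rot: [0.003, 0.788, 0.615, 0.002]
contact_force: [6.2, -1.6, 3.4]
gripper_width: 0.212
grasp_force: 60.6
```

Request:
jog_arm(moves=[[[0.5, -0.2, 0.1, 0, 0, 0, 0], [0.5, -0.2, 0, 0, 0, 0, 0], [0.5, 0, 0, 0, 0, 0, 0], [0.5, 0, 0, 0, 0, 0, 0]]])

```text
time: 12.25
tool_pos: [0.5881, 0.0442, 0.1609]
tool_rot: [-0.0, 0.788, 0.616, 0.005]
contact_force: [7.2, 9.8, 3.7]
gripper_width: 0.209
grasp_force: 60.5
```

Request:
jog_arm(moves=[[[0.5, -0.25, 0, 0, 0, 0, 0], [0.5, 0, 0, 0, 0, 0, 0], [0.5, 0, 0, 0, 0, 0, 0], [0.5, 0, 0, 0, 0, 0, 0]]])

```text
time: 12.58
tool_pos: [0.588, 0.0439, 0.1608]
tool_rot: [-0.002, 0.788, 0.616, 0.007]
contact_force: [9.5, 16.8, 2.8]
gripper_width: 0.215
grasp_force: 60.3
```

```bash
python3 fol.py 0 0.25 17; python3 -c "
from h import *
print(state()['joint_pos'])"
```

```text
t 12.5833 tcp [0.588  0.0439 0.1608] r 0.0494 rel angle 6.251 F [ 9.5 16.8  2.8]
heading 1.3267078779113084
[[np.float64(1.24), np.float64(-0.16)], [np.float64(1.16), np.float64(-0.46)], [np.float64(1.01), np.float64(-0.73)], [np.float64(0.8), np.float64(-0.96)], [np.float64(0.54), np.float64(-1.13)], [np.float64(0.24), np.float64(-1.22)], [np.float64(-0.07), np.float64(-1.24)], [np.float64(-0.38), np.float64(-1.19)], [np.float64(-0.66), np.float64(-1.06)], [np.float64(-0.9), np.float64(-0.86)], [np.float64(-1.09), np.float64(-0.61)], [np.float64(-1.2), np.float64(-0.33)], [np.float64(-1.25), np.float64(-0.02)], [np.float64(-1.21), np.float64(0.29)], [np.float64(-1.1), np.float64(0.58)], [np.float64(-0.92), np.float64(0.84)], [np.float64(-0.69), np.float64(1.04)]]
[-0.05668345  0.03440766  1.78448171  0.01175745  1.31436401  0.18447033]
```

Request:
jog_arm(moves=[[[0.5, 0.55, 0.2, 0, 0, 0, 0], [0.5, 1.24, -0.16, 0, 0, 0, 0], [0.5, 1.16, -0.46, 0, 0, 0, 0], [0.5, 1.01, -0.73, 0, 0, 0, 0], [0.5, 0.8, -0.96, 0, 0, 0, 0], [0.5, 0.54, -1.13, 0, 0, 0, 0], [0.5, 0.24, -1.22, 0, 0, 0, 0], [0.5, -0.07, -1.24, 0, 0, 0, 0], [0.5, -0.38, -1.19, 0, 0, 0, 0], [0.5, -0.66, -1.06, 0, 0, 0, 0], [0.5, -0.9, -0.86, 0, 0, 0, 0], [0.5, -1.09, -0.61, 0, 0, 0, 0], [0.5, -1.2, -0.33, 0, 0, 0, 0], [0.5, 0, 0, 0, 0, 0, 0], [0.5, 0, 0, 0, 0, 0, 0]]])

```text
time: 13.83
tool_pos: [0.4931, 0.0743, 0.1607]
tool_rot: [-0.0, 0.788, 0.615, -0.0]
contact_force: [-5.0, -0.4, 11.8]
gripper_width: 0.218
grasp_force: 61.4
```

```bash
python3 fol.py 3.0 0.25 14; python3 -c "
from h import *
print(state()['gripper_width'])"
```

```text
t 13.8333 tcp [0.4931 0.0743 0.1607] r 0.0503 rel angle 3.04 F [-5.  -0.4 11.8]
heading 1.3255382524261319
[[np.float64(-1.25), np.float64(-0.02)], [np.float64(-1.21), np.float64(0.29)], [np.float64(-1.1), np.float64(0.58)], [np.float64(-0.92), np.float64(0.84)], [np.float64(-0.69), np.float64(1.04)], [np.float64(-0.41), np.float64(1.18)], [np.float64(-0.1), np.float64(1.24)], [np.float64(0.21), np.float64(1.23)], [np.float64(0.5), np.float64(1.14)], [np.float64(0.77), np.float64(0.98)], [np.float64(0.99), np.float64(0.76)], [np.float64(1.15), np.float64(0.49)], [np.float64(1.23), np.float64(0.19)], [np.float64(1.24), np.float64(-0.12)]]
0.2178689979811156
```

Request:
jog_arm(moves=[[[0.5, -1.25, -0.12, -0.1, 0, 0, 0], [0.5, -1.21, 0.29, 0, 0, 0, 0], [0.5, -1.1, 0.58, 0, 0, 0, 0], [0.5, -0.92, 0.84, 0, 0, 0, 0], [0.5, -0.69, 1.04, 0, 0, 0, 0], [0.5, -0.41, 1.18, 0, 0, 0, 0], [0.5, -0.1, 1.24, 0, 0, 0, 0], [0.5, 0.21, 1.23, 0, 0, 0, 0], [0.5, 0.5, 1.14, 0, 0, 0, 0], [0.5, 0.77, 0.98, 0, 0, 0, 0], [0.5, 0.99, 0.76, 0, 0, 0, 0], [0.5, 1.15, 0.49, 0, 0, 0, 0], [0.5, 1.23, 0.19, 0, 0, 0, 0], [0.5, 0, 0, 0, 0, 0, 0], [0.5, 0, 0, 0, 0, 0, 0]]])

```text
time: 15.08
tool_pos: [0.588, 0.0434, 0.1608]
tool_rot: [0.0, 0.788, 0.616, 0.001]
contact_force: [2.6, 1.6, 4.6]
gripper_width: 0.212
grasp_force: 60.8
```

```bash
python3 fol.py 6.25 0.25 14; python3 -c "
from h import *
print(state()['gripper_width'])"
```

```text
t 15.0833 tcp [0.588  0.0434 0.1608] r 0.0495 rel angle 6.241 F [2.6 1.6 4.6]
heading 1.3267418805323898
[[np.float64(1.24), np.float64(-0.12)], [np.float64(1.17), np.float64(-0.42)], [np.float64(1.03), np.float64(-0.7)], [np.float64(0.83), np.float64(-0.93)], [np.float64(0.57), np.float64(-1.11)], [np.float64(0.28), np.float64(-1.21)], [np.float64(-0.03), np.float64(-1.25)], [np.float64(-0.34), np.float64(-1.2)], [np.float64(-0.62), np.float64(-1.08)], [np.float64(-0.87), np.float64(-0.89)], [np.float64(-1.06), np.float64(-0.65)], [np.float64(-1.19), np.float64(-0.37)], [np.float64(-1.25), np.float64(-0.06)], [np.float64(-1.22), np.float64(0.25)]]
0.21162633338826994
```

Request:
jog_arm(moves=[[[0.5, 1.24, -0.06, 0, 0, 0, 0], [0.5, 1.17, -0.42, 0, 0, 0, 0], [0.5, 1.03, -0.7, 0, 0, 0, 0], [0.5, 0.83, -0.93, 0, 0, 0, 0], [0.5, 0.57, -1.11, 0, 0, 0, 0], [0.5, 0.28, -1.21, 0, 0, 0, 0], [0.5, -0.03, -1.25, 0, 0, 0, 0], [0.5, -0.34, -1.2, 0, 0, 0, 0], [0.5, -0.62, -1.08, 0, 0, 0, 0], [0.5, -0.87, -0.89, 0, 0, 0, 0], [0.5, -1.06, -0.65, 0, 0, 0, 0], [0.5, -1.19, -0.37, 0, 0, 0, 0], [0.5, 0, 0, 0, 0, 0, 0], [0.5, 0, 0, 0, 0, 0, 0]]])

```text
time: 16.25
tool_pos: [0.4934, 0.0752, 0.1608]
tool_rot: [0.001, 0.789, 0.615, -0.001]
contact_force: [-1.6, -2.3, 7.6]
gripper_width: 0.216
grasp_force: 61.1
```

```bash
python3 fol.py 9.25 0.25 14
```

```text
t 16.25 tcp [0.4934 0.0752 0.1608] r 0.0504 rel angle 3.02 F [-1.6 -2.3  7.6]
heading 1.324821313738358
[[np.float64(-1.25), np.float64(-0.06)], [np.float64(-1.22), np.float64(0.25)], [np.float64(-1.12), np.float64(0.55)], [np.float64(-0.95), np.float64(0.81)], [np.float64(-0.72), np.float64(1.02)], [np.float64(-0.45), np.float64(1.16)], [np.float64(-0.15), np.float64(1.24)], [np.float64(0.17), np.float64(1.24)], [np.float64(0.47), np.float64(1.16)], [np.float64(0.74), np.float64(1.0)], [np.float64(0.96), np.float64(0.79)], [np.float64(1.13), np.float64(0.53)], [np.float64(1.22), np.float64(0.23)], [np.float64(1.24), np.float64(-0.08)]]
```

Request:
jog_arm(moves=[[[0.5, -1.25, -0.06, 0, 0, 0, 0], [0.5, -1.22, 0.25, 0, 0, 0, 0], [0.5, -1.12, 0.55, 0, 0, 0, 0], [0.5, -0.95, 0.81, 0, 0, 0, 0], [0.5, -0.72, 1.02, 0, 0, 0, 0], [0.5, -0.45, 1.16, 0, 0, 0, 0], [0.5, -0.15, 1.24, 0, 0, 0, 0], [0.5, 0.17, 1.24, 0, 0, 0, 0], [0.5, 0.47, 1.16, 0, 0, 0, 0], [0.5, 0.74, 1.0, 0, 0, 0, 0], [0.5, 0.96, 0.79, 0, 0, 0, 0], [0.5, 1.13, 0.53, 0, 0, 0, 0], [0.5, 1.22, 0.23, 0, 0, 0, 0], [0.5, 0, 0, 0, 0, 0, 0], [0.5, 0, 0, 0, 0, 0, 0]]])

```text
time: 17.5
tool_pos: [0.5876, 0.0418, 0.1608]
tool_rot: [-0.0, 0.788, 0.616, 0.001]
contact_force: [1.1, 2.5, 6.5]
gripper_width: 0.212
grasp_force: 61.0
```

Request:
jog_arm(moves=[[[0.5, 0.15, 0.02, 0, 0, 0, 0], [0.5, 0.15, 0.02, 0, 0, 0, 0], [0.5, 0, 0, 0, 0, 0, 0], [0.5, 0, 0, 0, 0, 0, 0], [0.5, 0, 0, 0, 0, 0, 0]]])

```text
time: 17.92
tool_pos: [0.5881, 0.0433, 0.1608]
tool_rot: [0.0, 0.788, 0.615, -0.0]
contact_force: [-0.4, -0.8, 7.3]
gripper_width: 0.216
grasp_force: 61.1
```

```bash
python3 fol.py 0 0.1 1; python3 - <<'E'
from h import *
s=state(); print(s["tool_pos"],s["contact_force"],np.abs(s["joint_vel"]).max())
a=grab_frame("wrist"); b=grab_frame("side")
cv2.imwrite("pics/w4.png",np.hstack([a["color"][60:360,80:480],cv2.resize(b["color"][150:250,250:383],(400,300))]))
E
```

```text
t 17.9167 tcp [0.5881 0.0433 0.1608] r 0.0496 rel angle 6.238 F [-0.4 -0.8  7.3]
heading 1.3254815726657425
[[np.float64(0.5), np.float64(-0.03)]]
[0.58806364 0.043274   0.16077507] [-0.40444841 -0.76480044  7.33045642] 0.001975086531038744
```

View pics/w4.png

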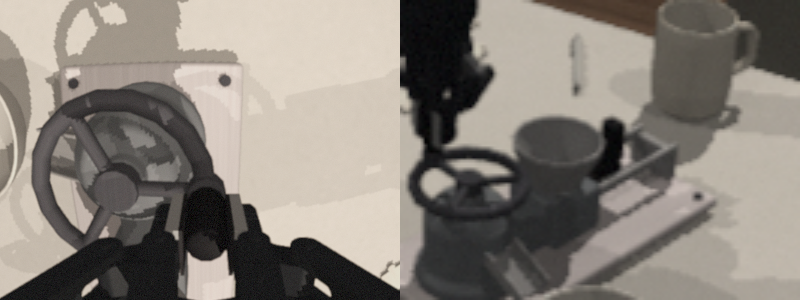

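Request:
jog_arm(moves=[[[0.5, 0.15, 0, 0, 0, 0, 0], [0.5, 0, 0, 0, 0, 0, 0], [0.5, 0, 0, 0, 0, 0, 0], [0.5, 0, 0, 0, 0, 0, 0]]])

```text
time: 18.35
tool_pos: [0.5884, 0.0445, 0.1607]
tool_rot: [0.0, 0.788, 0.615, -0.001]
contact_force: [-1.1, -1.9, 7.7]
gripper_width: 0.214
grasp_force: 61.1
```

```bash
python3 - <<'E'
from h import *
s=state(); print(s["tool_pos"],s["gripper_width"],np.abs(s["joint_vel"]).max()); print(job_done())
E
```

```text
[0.58839581 0.04452781 0.16074149] 0.2142823290558511 0.0013626603984677249
the job is handed in; nothing more can be done
None
```

The job is handed in: the feed gate is shut against its end stop, the wheel was closed to its stop and backed off two full turns, and the gripper still holds the crank handle; I judged the two turns by returning the tool to where it stood at the stop (within about 1 mm), and the verdict was not shown.

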